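# Drive a bushing out of a bearing block

## Robot

A 7-joint arm with a two-finger parallel gripper is mounted at the origin on a cart in front of the work surface, level with it; the furniture and walls round the work are solid. World frame = base frame: x ahead of the robot, y to its left, z up, the work surface at z = 0. Lengths are in m, angles in rad, forces in N, time in s.
With the tool pointing down it reaches from about 0.425 to 0.95 m from the base axis. Payload 16.7 kg.
Tool frame: the origin (TCP) lies midway between the tips of the shut fingers; the grasp point (between the pads) lies 19 mm behind it; z points along the fingers, y is the line along which they close (so a half turn about z gives the same grasp; the last joint's range is limited). The gripper opens to 94 mm and grips with 3 to 60 N. Pads are 16 mm wide; open, the fingers measure 119 mm over their backs; the gripper's body (75 mm by 177 mm) begins 78 mm behind the grasp point.
Start: joints at [-1.389, 0.426, 0.074, 1.606, -0.034, 1.111, -0.067], TCP at [0.22, 0.638, 0.205] pointing down, gripper open.
Joint ranges: [-2.85, 2.85], [-0.5, 2.14], [-1.23, 1.37], [0.21, 2.46], [-1.02, 4.16], [0.16, 2.05], [-2.73, 2.73]. Speed limits (rad/s): [1.89, 1.89, 2.39, 2.39, 3.01, 3.01, 3.01].

## Interface

Orientations are given as a 3x3 rotation matrix whose columns are the frame's x, y, z axes.
In Python, from station import arm, optics, ticket gives the robot as it stands (arm), with the cameras (optics) and the job (ticket).
- The arm moves only by the shell command python3 drive.py FILE [FORCE], which reads ROWS from the file FILE. ROWS is a JSON list of rows, 1 to 8 of them, each of 5 numbers: dx, dy, dz in a scale on which 1.0 is 1 m, then a turn about the tool's z in shares of pi/2 rad (1.0 is pi/2 rad), then the finger opening in m; each row is the pose to reach, as a shift and turn from the pose commanded when the command began, along the tool's axes at that moment; what a row does not reach only later rows make up. A row lasts 1/10 s, in which the tool goes at most 0.05 m and 0.15 rad, less where a joint would pass 70% of its speed; a pose out of reach is approached as far as the arm can. The fingers move at their own pace and stop on an object; FORCE is the grip in N (left out, the last holds). Time passes only in rows, so rows that do not move let the fingers close. It prints the time, the measured TCP pose, the force, the opening and the grip force at its end. Input that does not fit is refused with a message, and nothing moves.
- arm.observe(): the state, without advancing time (a new reading comes with each control period).
- optics.get_image(name): name is "scene" or "side" or "wrist"; returns the picture (400x640x3 uint8, blue, green, red); there is no depth.
- optics.camera_model(name): a dict with "mtx" (3x3 intrinsics, pixels), "xyz" and "rotation" of the camera in the world; the wrist camera has in their place "T_tool_cam" (4x4, takes a point from camera to tool coordinates, whose origin is the TCP and whose axes are the flange's). Camera axes: x right, y down, z forward; pixel columns grow to the right and rows downward; lengths in m; the calibration is good to about 2 mm. A picture is of the moment at which its call begins: read the wrist's pose just before it. camera_model takes no time and is no camera call.
- ticket.sign_off(): hands the job in; it is judged then, once.
The state is a dict: "time": time; "q": joint angles; "qvel": joint speeds; "joint_torque": joint torques, N m; "position": TCP position; "tcp_rot": TCP orientation; "contact_force": force on the tool from outside, world axes, zero at the start; "torque": the same for the moment, N m; "opening": finger opening in m; "finger_force": force on a finger pad.
Only numpy, scipy, OpenCV 4.12 (cv2) and the standard library are available. Lean on these libraries where they do the work, as an engineer would, in place of code of your own. Each camera call takes 0.05 s, during which the arm holds its last target. There are 200 camera calls.

## Task

Take the drift out of its wooden stand, use it to push the tight brass bushing down and out of the bore of the aluminium block until the bushing is fully home on the floor of the catch cup underneath, then put the drift back upright in its stand. Work by feel and gently: search for the bore with light touches, since the block is clamped somewhere along its rails, and never press hard on the jig or on the bushing (stay under about 35 N). Leave the pot, the screw box and the tape roll where they are.

Things in the scene. Friction and masses are not known exactly. Their poses are not given: they have to be found in the camera images.
- jig: Jig fixed to the desk: blue plate 96 x 136 x 8 mm (x, y, z), two rails along its y. Origin: centre of the plate's underside, on the desk; z up. On the rails an aluminium block 60 x 66 mm, top 62 mm and underside 28 mm above the desk, is clamped anywhere from -15 to +15 mm along the jig's y (x offset 0). It stays there; this pose does not tell where. On its rubber feet it sinks 1 mm per 5 N.
- rail_mid (a point): Point on the jig's axis, 62 mm above the desk (level with the block's top); axes as the jig. It does not follow the block: the mouth of the bore lies up to 15 mm from it along the jig's y, either way. The vertical bore, in the middle of the block, is 14 mm in diameter, chamfered 1.5 mm, 34 mm long; the black catch cup right below it is 20 mm wide, its floor 12 mm above the desk.
- bushing (a joint): How far the bushing (brass, 13 mm in diameter, 12 mm high, in the bore) is driven down, in m. 0: its top is 12 mm below the block's top. Starts at 0 to 0.005. 0.026: it stands on the rigid cup floor, its top 38 mm below the block's top, 4 mm clear of the bore. Friction 8 N plus 100 N per m/s; it stays where it is left.
- drift: The drift, a loose steel rod 122 mm long, 0.08 to 0.17 kg, that stands upright in the stand. Origin: centre of its lower end (the tip); z along the rod to its head. Shank 12 mm in diameter from 0 to 60 mm, brass collar 20 mm wide from 60 to 65 mm, red grip 16 mm in diameter from 65 to 115 mm, brass head 18 mm wide to 122 mm.
- drift_stand: Wooden stand fixed to the desk, 70 x 70 mm, 42 mm high. Origin: centre of its underside, on the desk; z up. In its middle a vertical hole 15 mm in diameter, chamfered 2 mm at the mouth, 36 mm deep (floor 6 mm above the desk): the drift's tip stands on that floor.
- alcohol_pot: White pump pot, 63 mm wide, 83 mm high, loose; origin at the centre of its underside. A bystander.
- screw_box: Clear flat screw box, 62 x 86 x 20 mm, loose; origin at the centre of its underside. A bystander.
- tape_roll: Orange tape roll lying flat, 45 mm wide, 12 mm high, loose; origin at the centre of its underside. A bystander.

How it is judged:
On the way, in this order (a step that is already met when the one before it is completed fails the run):
1. the drift is lifted out of its stand (z of drift in the frame of drift_stand above 0.045 m), for 0.1 s.
2. the drift has pushed the bushing out of the bore onto the floor of the cup (joint above 0.025) and is still in touch with it (value of joint bushing above 0.025 m and contact force between drift and jig above 0.3 N), for 0.05 s.
At the end, for the whole second after the job is handed in: The bushing is within 1 mm of the floor of the catch cup (joint above 0.025 m); the drift stands at rest in the hole of its stand: tip within 6 mm of the hole's axis and no higher than 12 mm over the stand's underside, tilted less than 0.15 rad (value of joint bushing above 0.025 m and horizontal distance between drift and drift_stand below 0.006 m and z of drift in the frame of drift_stand below 0.012 m and angle between drift's own z axis and vertical below 0.15 rad and linear speed of drift below 0.02 m/s); the robot touches nothing.
It fails at once if the drift presses on the jig, block or bushing with more than 35 N (contact force between drift and jig above 35 N).
It fails at once if the pot is moved by more than 20 mm (distance of alcohol_pot from where it was at the start of the episode above 0.02 m).
It fails at once if the screw box is moved by more than 20 mm (distance of screw_box from where it was at the start of the episode above 0.02 m).
It fails at once if the tape roll is moved by more than 20 mm (distance of tape_roll from where it was at the start of the episode above 0.02 m).
It also fails if it takes over 72 s, if anything falls off the work surface, if the arm or the gripper's body presses on something with over 40 N, if the wrist force passes 120 N, or if a joint passes its speed limit or range.

## Working session

There is one attempt and no reset: what is moved stays moved. The work goes in short steps, Python scripts to look and compute and a shell command to move; the robot and the scene stay as the last step left them, time stands still between calls to the robot, and variables do not carry over. Pictures are saved under pics/ and viewed, at most 10 in all, crops included, and the job is handed in when it is done.

```bash
ls; mkdir -p pics
python3 - <<'E'
from station import arm, optics, ticket
import cv2,numpy as np
o=arm.observe()
for k in ("time","position","tcp_rot","contact_force","opening"): print(k,np.round(o[k],4))
for n in("scene","side","wrist"):
    cv2.imwrite(f"pics/{n}0.png",optics.get_image(n)); print(n,{k:np.round(v,4).tolist() for k,v in optics.camera_model(n).items()})
E
```

```text
drive.py
pics
station.py
time 0.0
position [0.2197 0.6377 0.2047]
tcp_rot [[-9.455e-01  3.257e-01 -3.000e-04]
 [ 3.257e-01  9.455e-01 -1.300e-03]
 [-1.000e-04 -1.400e-03 -1.000e+00]]
contact_force [ 0.2919 -0.7663 -0.0456]
opening 0.0941
scene {'mtx': [[416.4449, 0.0, 320.0573], [0.0, 416.4449, 199.2243], [0.0, 0.0, 1.0]], 'xyz': [0.1576, -0.5241, 0.609], 'rotation': [[0.7917, -0.3866, 0.4731], [-0.6109, -0.5129, 0.6031], [0.0094, -0.7665, -0.6422]]}
side {'mtx': [[366.8422, 0.0, 318.4707], [0.0, 366.8422, 190.062], [0.0, 0.0, 1.0]], 'xyz': [0.3551, 0.6369, 0.5883], 'rotation': [[-0.9462, -0.1792, 0.2693], [-0.3228, 0.5783, -0.7493], [-0.0214, -0.7959, -0.605]]}
wrist {'mtx': [[295.2181, 0.0, 318.7434], [0.0, 295.2181, 198.2844], [0.0, 0.0, 1.0]], 'T_tool_cam': [[-0.0005, -0.9692, -0.2461, 0.0709], [1.0, -0.0002, -0.001, -0.0009], [0.0009, -0.2461, 0.9692, -0.1787], [0.0, 0.0, 0.0, 1.0]]}
```

View pics/scene0.png

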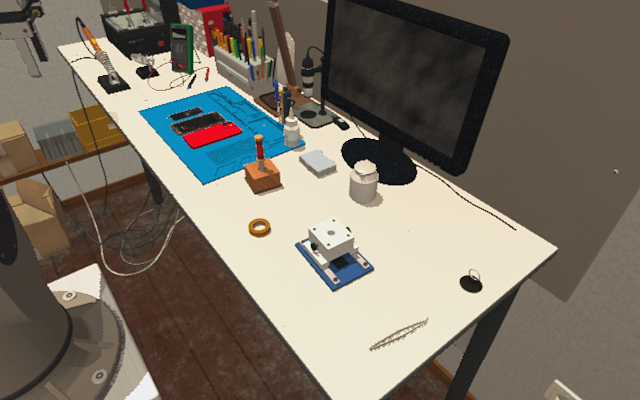

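View pics/side0.png

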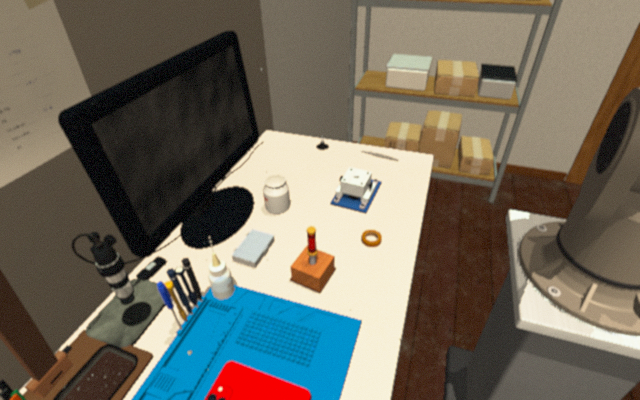

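The scene picture shows the stand with the drift near (260,165), the jig near (335,255), the tape at (260,228), the pot at (363,185) and the screw box at (318,162). In the side picture the drift is at (312,250) and the jig at (357,188). I'll enlarge both next.

Run:
```python
import cv2
a=cv2.imread("pics/scene0.png")[128:293,230:390]; b=cv2.imread("pics/side0.png")[160:295,270:390]
f=lambda i,s:cv2.resize(i,None,fx=s,fy=s,interpolation=cv2.INTER_CUBIC)
# left: scene crop x2.5? keep x3.6 separately
cv2.imwrite("pics/sc1.png",f(a,3.6)); cv2.imwrite("pics/si1.png",f(b,4.4))
```

```text
(no output)
```

View pics/sc1.png

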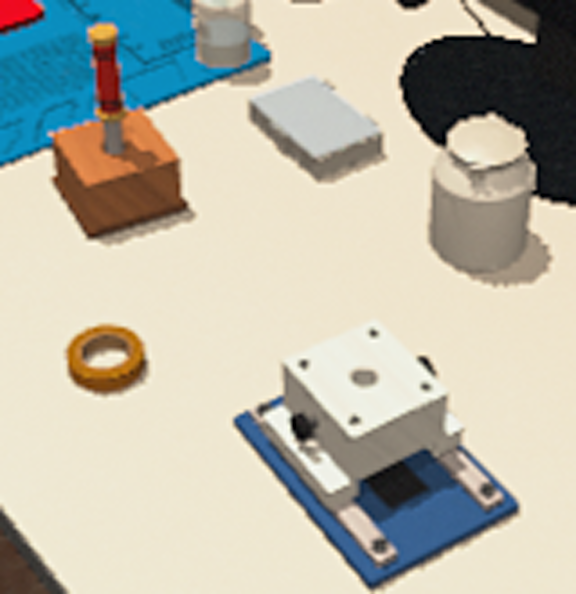

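View pics/si1.png

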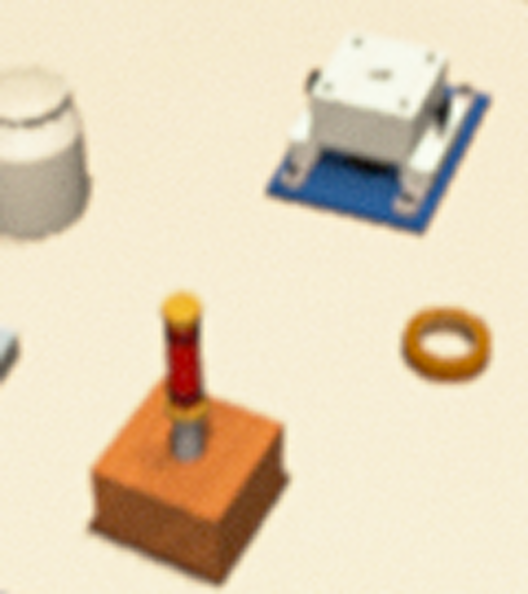

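The enlarged crops show the bore mouth at scene-crop (365,377) and side-crop (380,74). The block-top, plate and stand-top corners and the drift head at (103,33) and (182,303) are also clear. Next I'll project these onto their known heights.

```bash
cat > h.py <<'E'
from station import arm, optics, ticket
import numpy as np, cv2
def ray(n,px,z):
    c=optics.camera_model(n); d=np.array(c["rotation"])@np.linalg.inv(c["mtx"])@[px[0],px[1],1]; o=np.array(c["xyz"])
    return o+d*(z-o[2])/d[2]
def st(*g):
    o=arm.observe(); R=np.array(o["tcp_rot"]); p=np.array(o["position"])
    print(round(o["time"],2),"p",np.round(p,4),"F",np.round(o["contact_force"],1),"T",np.round(o["torque"],2),"open",round(o["opening"],4),"ff",np.round(o["finger_force"],1),"tilt",np.round(R[:2,2],4),"yaw y",np.round(R[:2,1],3))
    for t in g: print("to",t,"tool shift",np.round(R.T@(np.array(t)-p),4))
    return R,p
E
python3 - <<'E'
from h import *
S=lambda u,v,z:ray("scene",(u/3.6+230-.36,v/3.6+128-.36),z)
D=lambda u,v,z:ray("side",(u/4.4+270-.39,v/4.4+160-.39),z)
for n,f,L in(("scene",S,dict(bore=(365,377,.062),b1=(284,364,.062),b2=(375,324,.062),b3=(447,396,.062),b4=(360,438,.062),p1=(235,420,.008),p2=(372,585,.008),p3=(518,508,.008),s1=(53,143,.042),s2=(182,158,.042),s4=(92,187,.042),s3=(145,112,.042),head=(103,33,.128),shank=(114,152,.042))),
 ("side",D,dict(bore=(380,74,.062),b1=(312,92,.062),b2=(352,33,.062),b3=(448,55,.062),b4=(407,125,.062),p1=(268,190,.008),p2=(422,233,.008),p3=(490,95,.008),s1=(93,467,.042),s2=(165,380,.042),s3=(284,427,.042),s4=(220,520,.042),head=(182,303,.128),shank=(188,455,.042)))):
    r={k:f(*v) for k,v in L.items()}
    for k in("bore","head","shank"): print(n,k,np.round(r[k],4))
    print("block c",sum(r[f"b{i}"] for i in(1,2,3,4))/4,"edges",[round(np.linalg.norm(r[f"b{i}"]-r[f"b{i%4+1}"]),4) for i in(1,2,3,4)])
    print("stand c",sum(r[f"s{i}"] for i in(1,2,3,4))/4)
    print("plate c",(r["p1"]+r["p3"])/2,"edges",[np.linalg.norm(r[a]-r[b]).round(4) for a,b in(("p1","p2"),("p2","p3"))], "dirs",np.round(r["p2"]-r["p1"],3),np.round(r["p3"]-r["p2"],3))
    print("stand dir",np.round(r["s3"]-r["s1"],3))
E
```

```text
scene bore [ 0.518 -0.099  0.062]
scene head [0.5338 0.177  0.128 ]
scene shank [0.5314 0.1737 0.042 ]
block c [ 0.51749758 -0.10070531  0.062     ] edges [np.float64(0.0578), np.float64(0.0648), np.float64(0.054), np.float64(0.0653)]
stand c [0.53512972 0.1745258  0.042     ]
plate c [ 0.51574706 -0.11049549  0.008     ] edges [np.float64(0.1337), np.float64(0.0922)] dirs [-0.011 -0.133  0.   ] [ 0.092 -0.008  0.   ]
stand dir [ 0.066 -0.006  0.   ]
side bore [ 0.5184 -0.0955  0.062 ]
side head [0.5356 0.1804 0.128 ]
side shank [0.5337 0.1866 0.042 ]
block c [ 0.51824108 -0.09426809  0.062     ] edges [np.float64(0.0639), np.float64(0.0586), np.float64(0.0723), np.float64(0.0592)]
stand c [0.53428893 0.18171882 0.042     ]
plate c [ 0.51668363 -0.10481984  0.008     ] edges [np.float64(0.0921), np.float64(0.1385)] dirs [-0.092  0.01   0.   ] [-0.01  -0.138  0.   ]
stand dir [-0.073 -0.048  0.   ]
```

Units first: turns go in shares of pi/2 rad. So -0.25 rad / 1.5708 = -0.1592.

```bash
echo '[[-0.04,-0.03,-0.02,-0.0764,0.06],[-0.08,-0.06,-0.025,-0.1592,0.06],[-0.12,-0.09,-0.025,-0.1592,0.06],[-0.16,-0.12,-0.025,-0.1592,0.06],[-0.2,-0.149,-0.025,-0.1592,0.06],[-0.24,-0.179,-0.025,-0.1592,0.06],[-0.28,-0.209,-0.025,-0.1592,0.06],[-0.32,-0.238,-0.025,-0.1592,0.06]]' > m.json && python3 drive.py m.json; python3 -c "
from h import *
st((.534,.178,.23))"
```

```text
time: 0.95
position: [0.444, 0.3092, 0.2306]
tcp_rot: [[-0.997, 0.082, 0.0], [0.082, 0.997, 0.0], [-0.0, 0.0, -1.0]]
contact_force: [-0.1, -0.9, -0.2]
opening: 0.0599
finger_force: 0.0
0.95 p [0.444  0.3092 0.2306] F [-0.1 -0.9 -0.2] T [ 0.06 -0.02  0.  ] open 0.0599 ff 0.0 tilt [0.     0.0003] yaw y [0.082 0.997]
to (0.534, 0.178, 0.23) tool shift [-0.1004 -0.1234  0.0005]
```

```bash
echo '[[-0.03,-0.037,0,0,0.06],[-0.06,-0.074,0,0,0.06],[-0.09,-0.11,0,0,0.06],[-0.1,-0.123,0,0,0.06],[-0.1,-0.123,0,0,0.06]]' > m.json && python3 drive.py m.json
python3 - <<'E'
from h import *
st()
i=optics.get_image("wrist"); cv2.imwrite("pics/w1.png",i)
E
```

```text
time: 1.45
position: [0.5341, 0.1774, 0.2303]
tcp_rot: [[-0.996, 0.086, 0.0], [0.086, 0.996, -0.001], [-0.0, -0.001, -1.0]]
contact_force: [-0.5, 0.5, 0.3]
opening: 0.0597
finger_force: 0.0
1.45 p [0.5341 0.1774 0.2303] F [-0.5  0.5  0.3] T [ 0.07  0.05 -0.04] open 0.0597 ff 0.0 tilt [ 0.0001 -0.0009] yaw y [0.086 0.996]
```

View pics/w1.png

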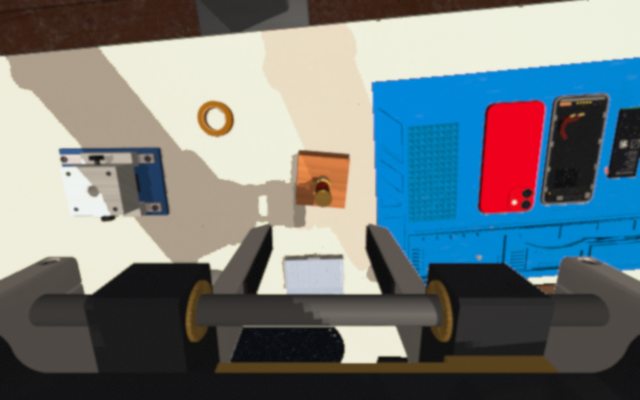

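The wrist view shows the stand with the drift head near (322,200), and the jig on the left with its bore near (93,190). I'll enlarge both.

Run:
```python
import cv2,numpy as np
i=cv2.imread("pics/w1.png")
f=lambda a:cv2.resize(a,None,fx=5,fy=5,interpolation=cv2.INTER_CUBIC)
cv2.imwrite("pics/w1c.png",np.vstack([np.hstack([f(i[140:224,290:354]),f(i[140:224,80:176])])[:,:800]]))
cv2.imwrite("pics/w1c.png",np.hstack([f(i[144:224,290:360]),f(i[144:224,52:142])]))
```

```text
(no output)
```

View pics/w1c.png

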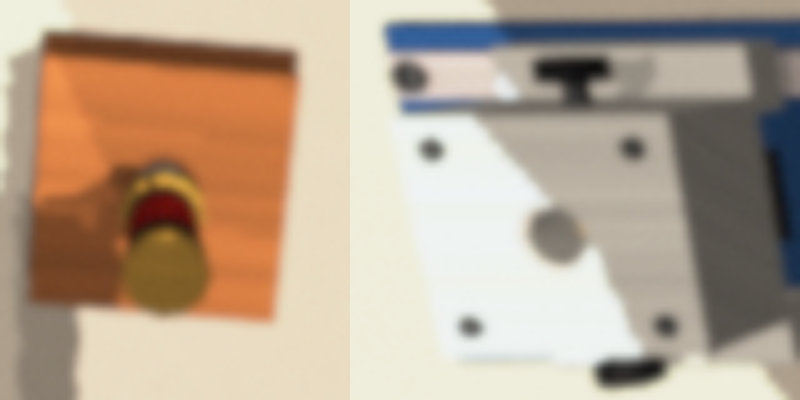

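Crop readings: head centre (166,272), stand top corners (43,52), (297,73), (272,320), (30,300), and bore (556,236).

```bash
cat >> h.py <<'E'
def wray(px,z,R,p):
    c=optics.camera_model("wrist"); T=np.array(c["T_tool_cam"]); d=R@T[:3,:3]@np.linalg.inv(c["mtx"])@[px[0],px[1],1]; o=p+R@T[:3,3]
    return o+d*(z-o[2])/d[2]
E
python3 - <<'E'
from h import *
R,p=st()
f=lambda u,v,z,x0:wray((u/5+x0-.4,v/5+144-.4),z,R,p)
print("head",f(166,272,.128,290)); s=[f(u,v,.042,290) for u,v in((43,52),(297,73),(272,320),(30,300))]
print("stand",np.mean(s,0),[np.linalg.norm(s[i]-s[i-1]).round(4) for i in range(4)])
print("collar",f(165,205,.069,290))
print("bore",f(206,236,.062,52)); q=[f(u-350,v,.062,52) for u,v in((431,150),(632,150),(666,325),(470,327))]
print("screws",np.mean(q,0),[np.round(q[i]-q[i-1],4) for i in range(4)])
E
```

```text
1.5 p [0.5331 0.1794 0.2302] F [ 0.8  1.  -0.1] T [0.06 0.   0.  ] open 0.06 ff 0.0 tilt [-0.0004 -0.0003] yaw y [0.084 0.996]
head [0.53314396 0.18209515 0.128     ]
stand [0.53313958 0.18178797 0.042     ] [np.float64(0.0637), np.float64(0.0631), np.float64(0.0639), np.float64(0.0627)]
collar [0.53185007 0.18270943 0.069     ]
bore [ 0.51752152 -0.09395436  0.062     ]
screws [ 0.51820482 -0.09561811  0.062     ] [array([-0.0437,  0.0033,  0.    ]), array([0.004 , 0.0476, 0.    ]), array([ 0.0432, -0.0029,  0.    ]), array([-0.0035, -0.048 ,  0.    ])]
```

```bash
echo '[[0,0.002,0.04,0,0.06],[0,0.002,0.08,0,0.06],[0,0.002,0.12,0,0.05],[0,0.002,0.145,0,0.05],[0,0.002,0.153,0,0.05],[0,0.002,0.153,0,0.05]]' > m.json && python3 drive.py m.json
python3 - <<'E'
from h import *
R,p=st((.533,.181,.077))
cv2.imwrite("pics/w2.png",cv2.resize(optics.get_image("wrist")[150:330,200:440],None,fx=3,fy=3))
E
```

```text
time: 2.1
position: [0.5322, 0.1832, 0.0769]
tcp_rot: [[-0.997, 0.08, -0.002], [0.08, 0.997, -0.001], [0.002, -0.001, -1.0]]
contact_force: [0.2, 0.1, -0.1]
opening: 0.0498
finger_force: 0.0
2.1 p [0.5322 0.1832 0.0769] F [ 0.2  0.1 -0.1] T [-0.03 -0.05 -0.02] open 0.0498 ff 0.0 tilt [-0.0017 -0.0006] yaw y [0.08  0.997]
to (0.533, 0.181, 0.077) tool shift [-0.001  -0.0021 -0.0001]
```

View pics/w2.png

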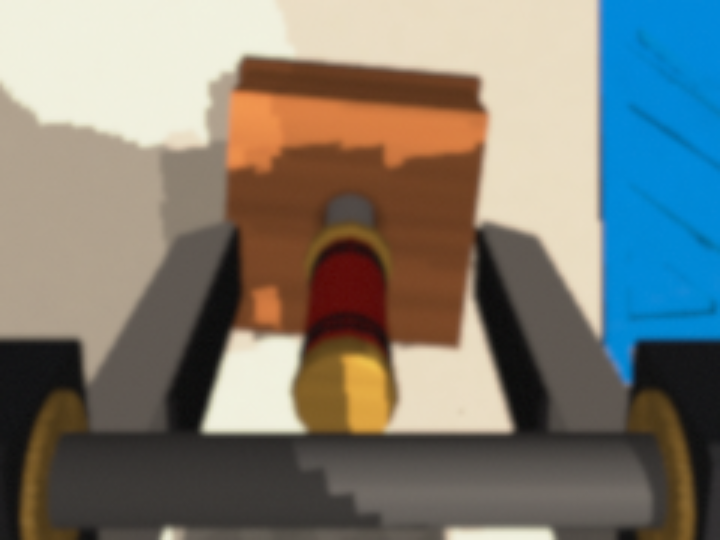

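The picture shows the drift upright between the fingers, about 2.5 mm off in both tool -x and -y: collar at crop (348,255), head at (345,395), finger midline at 357. I'll shift the tool by that much and close.

```bash
echo '[[-0.0025,-0.0028,0,0,0.05],[-0.0025,-0.0028,0,0,0.03],[-0.0025,-0.0028,0,0,0.012],[-0.0025,-0.0028,0,0,0.008],[-0.0025,-0.0028,0,0,0.008],[-0.0025,-0.0028,0,0,0.008],[-0.0025,-0.0028,0,0,0.008]]' > m.json && python3 drive.py m.json 40; python3 -c "
from h import *
st()"
```

```text
time: 2.85
position: [0.5355, 0.1797, 0.0776]
tcp_rot: [[-0.997, 0.082, 0.0], [0.082, 0.997, 0.0], [-0.0, 0.0, -1.0]]
contact_force: [-0.8, 0.4, 2.0]
opening: 0.0164
finger_force: 40.0
2.85 p [0.5355 0.1797 0.0776] F [-0.8  0.4  2. ] T [ 0.47 -0.05 -0.02] open 0.0164 ff 40.0 tilt [0.0002 0.0003] yaw y [0.082 0.997]
```

```bash
echo '[[0,0,-0.015,0,0.008],[0,0,-0.03,0,0.008],[0,0,-0.06,0,0.008],[0,0,-0.09,0,0.008],[0,0,-0.09,0,0.008],[0,0,-0.09,0,0.008]]' > m.json && python3 drive.py m.json
python3 - <<'E'
from h import *
R,p=st((.518,-.0965,.145))
cv2.imwrite("pics/w3.png",cv2.resize(optics.get_image("wrist")[100:380,150:490],None,fx=2,fy=2))
E
```

```text
time: 3.45
position: [0.5353, 0.1794, 0.1675]
tcp_rot: [[-0.997, 0.082, 0.0], [0.082, 0.997, 0.0], [-0.0, 0.0, -1.0]]
contact_force: [-0.1, 0.4, -2.2]
opening: 0.0163
finger_force: 40.0
3.45 p [0.5353 0.1794 0.1675] F [-0.1  0.4 -2.2] T [ 0.03  0.   -0.03] open 0.0163 ff 40.0 tilt [0.0005 0.0004] yaw y [0.082 0.997]
to (0.518, -0.0965, 0.145) tool shift [-0.0053 -0.2764  0.0224]
```

View pics/w3.png

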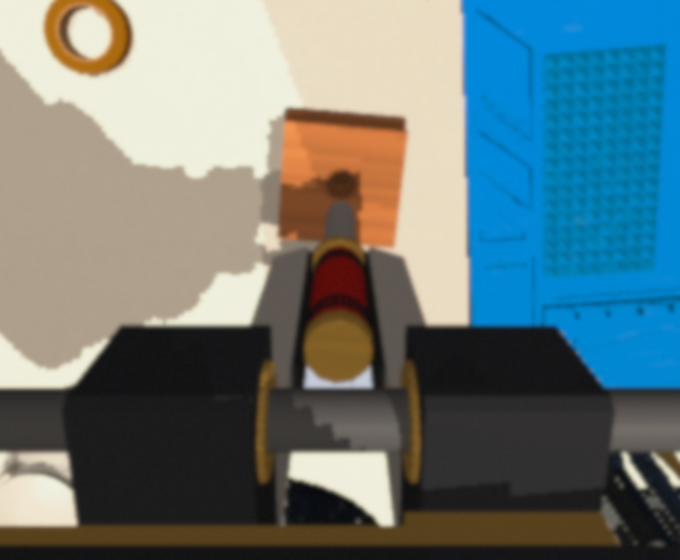

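The drift is held straight, and the stand hole shows at crop (342,183). I'll carry the drift to above the bore at this height and take the same view there.

```bash
echo '[[-0.001,-0.045,0,0,0.008],[-0.002,-0.09,0,0,0.008],[-0.003,-0.135,0,0,0.008],[-0.004,-0.18,0,0,0.008],[-0.005,-0.225,0,0,0.008],[-0.005,-0.26,0,0,0.008],[-0.005,-0.276,0,0,0.008],[-0.005,-0.276,0,0,0.008]]' > m.json && python3 drive.py m.json
python3 - <<'E'
from h import *
R,p=st()
print("hole by wrist",wray((150+342/2-.25,100+183/2-.25),.042,np.array([[-.9966,.082,0],[.082,.9966,0],[0,0,-1]]),np.array([.5355,.1795,.1675])))
cv2.imwrite("pics/w4.png",cv2.resize(optics.get_image("wrist")[120:280,220:420],None,fx=4,fy=3.75))
E
```

```text
time: 4.3
position: [0.5165, -0.0988, 0.1663]
tcp_rot: [[-0.996, 0.086, -0.002], [0.086, 0.996, -0.001], [0.002, -0.001, -1.0]]
contact_force: [-0.3, 0.0, -2.0]
opening: 0.0165
finger_force: 40.0
4.3 p [ 0.5165 -0.0988  0.1663] F [-0.3  0.  -2. ] T [ 0.04 -0.04  0.02] open 0.0165 ff 40.0 tilt [-0.002  -0.0009] yaw y [0.086 0.996]
hole by wrist [0.53392529 0.18048064 0.042     ]
```

View pics/w4.png

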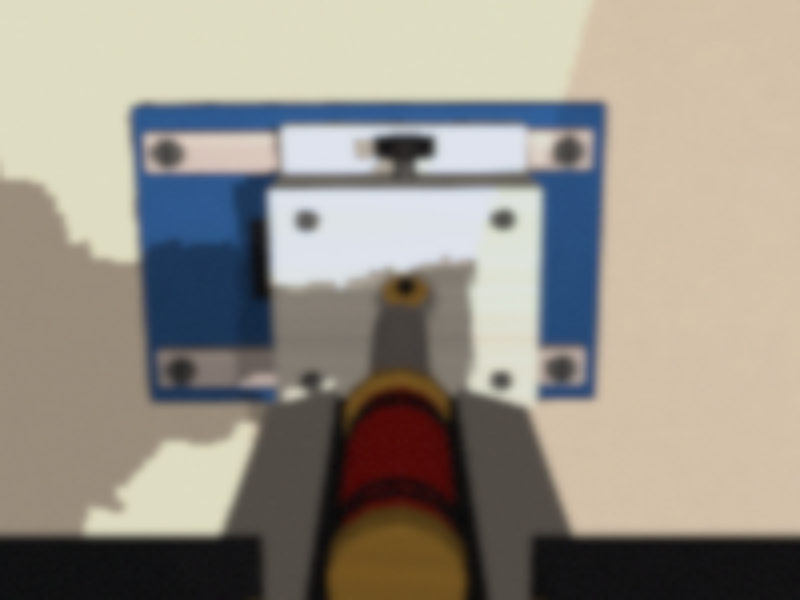

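The view shows the block's screws at crop (306,220), (503,219), (310,380), (500,380), the brass bushing in the bore near (405,290), and the drift tip just below it in the picture with its axis at column 400.

Run:
```python
from h import *
R,p=st()
I=np.eye(3);Z=np.zeros(3)
f=lambda u,v,z:wray((220+u/4-.4,120+v/3.75-.4),z,I,Z)  # tool frame, z = tool z
zb=p[2]-.062
q=[f(u,v,zb) for u,v in((306,220),(503,219),(500,380),(310,380))]
print("screw c",np.mean(q,0),"pitch",np.linalg.norm(q[0]-q[1]),np.linalg.norm(q[1]-q[2]))
print("bushing mid", f(405,290,zb+.014), "bore far edge x",f(405,277,zb))
print("head",f(398,575,-.0504),"collar",f(399,395,.0066),"tip-ish", f(400,320,.0716))
print("block side edges y",f(268,185,zb),f(543,185,zb),f(540,400,zb))
```

```text
4.35 p [ 0.5169 -0.0969  0.1664] F [-0.4  0.7 -1.3] T [ 0.08 -0.04  0.02] open 0.0161 ff 40.0 tilt [-0.002  -0.0003] yaw y [0.084 0.996]
screw c [-0.00233387  0.00075735  0.10436797] pitch 0.047891022322995275 0.04392087749613347
bushing mid [-0.00276176  0.00091246  0.11836797] bore far edge x [0.00424199 0.00081184 0.10436797]
head [ 0.00171803 -0.00103721 -0.0504    ] collar [ 0.00593254 -0.00082488  0.0066    ] tip-ish [ 0.00162569 -0.00049917  0.0716    ]
block side edges y [ 0.02857785 -0.03226837  0.10436797] [0.02854957 0.03406847 0.10436797] [-0.02992906  0.03506353  0.10436797]
```

```bash
echo '[[-0.003,0.0007,0.01,0,0.008],[-0.003,0.0007,0.022,0,0.008],[-0.003,0.0007,0.026,0,0.008],[-0.003,0.0007,0.029,0,0.008],[-0.003,0.0007,0.032,0,0.008],[-0.003,0.0007,0.034,0,0.008],[-0.003,0.0007,0.0355,0,0.008],[-0.003,0.0007,0.0355,0,0.008]]' > m.json && python3 drive.py m.json ; python3 -c "
from h import *
st()"
```

```text
time: 5.15
position: [0.521, -0.0957, 0.1322]
tcp_rot: [[-0.997, 0.082, 0.001], [0.082, 0.997, 0.0], [-0.001, 0.0, -1.0]]
contact_force: [-1.0, 0.4, 2.1]
opening: 0.0163
finger_force: 40.0
5.15 p [ 0.521  -0.0957  0.1322] F [-1.   0.4  2.1] T [ 0.17  0.13 -0.01] open 0.0163 ff 40.0 tilt [0.0005 0.0001] yaw y [0.082 0.997]
```

```bash
echo '[[0,0,0.0005,0,0.008],[0,0,0.001,0,0.008],[0,0,0.001,0,0.008]]' > m.json && python3 drive.py m.json ; python3 -c "
from h import *
st()"; echo '[[0.0007,0,0.001,0,0.008],[0.0014,0,0.001,0,0.008],[0.0014,0,0.001,0,0.008]]' > m.json && python3 drive.py m.json ; python3 -c "
from h import *
st()"
```

```text
time: 5.45
position: [0.5211, -0.0957, 0.1313]
tcp_rot: [[-0.997, 0.082, 0.001], [0.082, 0.997, 0.0], [-0.001, 0.0, -1.0]]
contact_force: [-1.1, 0.5, 6.2]
opening: 0.0165
finger_force: 40.0
5.45 p [ 0.5211 -0.0957  0.1313] F [-1.1  0.5  6.2] T [0.1  0.12 0.02] open 0.0165 ff 40.0 tilt [0.0007 0.    ] yaw y [0.082 0.997]
time: 5.75
position: [0.5202, -0.0957, 0.1306]
tcp_rot: [[-0.997, 0.082, 0.002], [0.082, 0.997, -0.0], [-0.002, 0.0, -1.0]]
contact_force: [0.9, -0.4, 7.7]
opening: 0.0167
finger_force: 40.0
5.75 p [ 0.5202 -0.0957  0.1306] F [ 0.9 -0.4  7.7] T [ 0.09 -0.   -0.  ] open 0.0167 ff 40.0 tilt [ 0.0017 -0.    ] yaw y [0.082 0.997]
```

```bash
echo '[[0.001,0,0,0,0.008],[0.002,0,0,0,0.008],[0.002,0,0,0,0.008]]' > m.json && python3 drive.py m.json ; python3 -c "
from h import *
st()"; echo '[[0,0.001,0,0,0.008],[0,0.002,0,0,0.008],[0,0.002,0,0,0.008]]' > m.json && python3 drive.py m.json ; python3 -c "
from h import *
st()"
```

```text
time: 6.05
position: [0.5181, -0.0955, 0.1307]
tcp_rot: [[-0.997, 0.082, 0.002], [0.082, 0.997, 0.0], [-0.002, 0.0, -1.0]]
contact_force: [0.5, -0.0, 8.1]
opening: 0.0164
finger_force: 40.0
6.05 p [ 0.5181 -0.0955  0.1307] F [ 0.5 -0.   8.1] T [ 0.1  -0.08  0.02] open 0.0164 ff 40.0 tilt [0.0017 0.    ] yaw y [0.082 0.997]
time: 6.35
position: [0.5183, -0.0938, 0.1306]
tcp_rot: [[-0.997, 0.082, 0.002], [0.082, 0.997, -0.0], [-0.002, -0.0, -1.0]]
contact_force: [0.1, -1.1, 8.5]
opening: 0.0163
finger_force: 40.0
6.35 p [ 0.5183 -0.0938  0.1306] F [ 0.1 -1.1  8.5] T [-0.38  0.07  0.02] open 0.0163 ff 40.0 tilt [ 0.0015 -0.0003] yaw y [0.082 0.997]
```

```bash
echo '[[0,-0.001,0,0,0.008],[0,-0.002,0,0,0.008],[0,-0.003,0,0,0.008],[0,-0.004,0,0,0.008],[0,-0.004,0,0,0.008]]' > m.json && python3 drive.py m.json ; echo '[[0,-0.001,0,0,0.008],[0,-0.002,0,0,0.008],[0,-0.002,0,0,0.008]]' > m.json && python3 drive.py m.json|grep -v rot;python3 -c "
from h import *
st()"
```

```text
time: 6.85
position: [0.518, -0.0967, 0.1306]
tcp_rot: [[-0.997, 0.082, 0.001], [0.082, 0.997, 0.001], [-0.001, 0.001, -1.0]]
contact_force: [0.3, 4.8, 7.5]
opening: 0.0162
finger_force: 40.0
time: 7.15
position: [0.5169, -0.0995, 0.1299]
contact_force: [0.8, 0.6, -1.1]
opening: 0.0166
finger_force: 40.0
7.15 p [ 0.5169 -0.0995  0.1299] F [ 0.8  0.6 -1.1] T [ 0.34 -0.09  0.03] open 0.0166 ff 40.0 tilt [-0.0003 -0.    ] yaw y [0.082 0.997]
```

```bash
echo '[[0,0,0.001,0,0.008],[0,0,0.002,0,0.008],[0,0,0.003,0,0.008],[0,0,0.003,0,0.008]]' > m.json && python3 drive.py m.json |grep -v rot;python3 -c "
from h import *
st()"
```

```text
time: 7.55
position: [0.517, -0.0994, 0.1267]
contact_force: [-0.5, 1.1, -0.9]
opening: 0.0164
finger_force: 40.0
7.55 p [ 0.517  -0.0994  0.1267] F [-0.5  1.1 -0.9] T [ 0.31 -0.07  0.03] open 0.0164 ff 40.0 tilt [-0.0004 -0.0001] yaw y [0.082 0.997]
```

```bash
echo '[[0,0.0004,0.003,0,0.008],[0,0.0004,0.006,0,0.008],[0,0.0004,0.008,0,0.008],[0,0.0004,0.01,0,0.008],[0,0.0004,0.012,0,0.008]]' > m.json && python3 drive.py m.json |grep -v rot;echo '[[0,0,0.002,0,0.008],[0,0,0.004,0,0.008],[0,0,0.006,0,0.008],[0,0,0.008,0,0.008],[0,0,0.01,0,0.008],[0,0,0.01,0,0.008]]' > m.json && python3 drive.py m.json |grep -v rot;python3 -c "
from h import *
st()"
```

```text
time: 8.05
position: [0.5173, -0.0991, 0.1149]
contact_force: [-1.2, -0.5, 6.2]
opening: 0.016
finger_force: 40.0
time: 8.65
position: [0.5178, -0.0991, 0.1053]
contact_force: [0.1, 0.2, 6.2]
opening: 0.0164
finger_force: 40.0
8.65 p [ 0.5178 -0.0991  0.1053] F [0.1 0.2 6.2] T [ 0.12 -0.07  0.01] open 0.0164 ff 40.0 tilt [ 0.0012 -0.0001] yaw y [0.082 0.997]
```

```bash
echo '[[0,0,0.002,0,0.008],[0,0,0.004,0,0.008],[0,0,0.006,0,0.008],[0,0,0.008,0,0.008],[0,0,0.009,0,0.008],[0,0,0.01,0,0.008],[0,0,0.01,0,0.008]]' > m.json && python3 drive.py m.json |grep -v rot;echo '[[0,0,0.001,0,0.008],[0,0,0.001,0,0.008]]' > m.json && python3 drive.py m.json |grep -v rot; python3 -c "
from h import *
st()"
```

```text
time: 9.35
position: [0.5179, -0.099, 0.0955]
contact_force: [0.5, 0.1, 7.7]
opening: 0.016
finger_force: 40.0
time: 9.55
position: [0.518, -0.099, 0.0945]
contact_force: [-0.5, 0.2, 7.1]
opening: 0.0165
finger_force: 40.0
9.55 p [ 0.518  -0.099   0.0945] F [-0.5  0.2  7.1] T [ 0.1  -0.04  0.03] open 0.0165 ff 40.0 tilt [ 0.0016 -0.    ] yaw y [0.082 0.997]
```

```bash
for i in 1 2; do echo '[[0,0,0.0005,0,0.008],[0,0,0.001,0,0.008],[0,0,0.001,0,0.008]]' > m.json && python3 drive.py m.json |grep -E 'pos|contact'; done
```

```text
position: [0.5179, -0.0991, 0.0935]
contact_force: [0.5, 0.0, 7.5]
position: [0.5181, -0.0991, 0.0927]
contact_force: [-0.5, 0.4, 10.9]
```

```bash
for i in 1 2; do echo '[[0,0,0.0005,0,0.008],[0,0,0.001,0,0.008],[0,0,0.001,0,0.008]]' > m.json && python3 drive.py m.json |grep -E 'pos|contact'; done
```

```text
position: [0.5184, -0.0991, 0.0919]
contact_force: [0.5, 0.3, 12.4]
position: [0.5187, -0.0991, 0.0911]
contact_force: [-0.5, 0.2, 17.8]
```

```bash
echo '[[0,0,-0.01,0,0.008],[0,0,-0.03,0,0.008],[0,0,-0.05,0,0.008],[0,0,-0.077,0,0.008],[0,0,-0.077,0,0.008]]' > m.json && python3 drive.py m.json |grep -E 'pos|contact'; python3 -c "
from h import *
st((.535,.18,.1675))"
```

```text
position: [0.5187, -0.0993, 0.1699]
contact_force: [0.3, -0.2, -1.5]
11.25 p [ 0.5187 -0.0993  0.1699] F [ 0.3 -0.2 -1.5] T [-0.01  0.   -0.01] open 0.0163 ff 40.0 tilt [0.0044 0.0002] yaw y [0.082 0.997]
to (0.535, 0.18, 0.1675) tool shift [0.0067 0.2797 0.0026]
```

```bash
echo '[[0.001,0.045,0,0,0.008],[0.002,0.09,0,0,0.008],[0.003,0.135,0,0,0.008],[0.005,0.18,0,0,0.008],[0.006,0.225,0,0,0.008],[0.0065,0.26,0.002,0,0.008],[0.0067,0.28,0.002,0,0.008],[0.0067,0.28,0.002,0,0.008]]' > m.json && python3 drive.py m.json|grep -E 'pos|contact'
python3 - <<'E'
from h import *
st((.535,.18,.1675)); cv2.imwrite("pics/w5.png",np.hstack([cv2.resize(optics.get_image("wrist")[120:280,260:400],None,fx=3.5,fy=3.5),cv2.resize(optics.get_image("side")[180:340,270:354],None,fx=3.5,fy=3.5)]))
E
```

```text
position: [0.5327, 0.1839, 0.164]
contact_force: [-0.0, 0.2, -2.1]
12.05 p [0.5327 0.1839 0.164 ] F [-0.   0.2 -2.1] T [ 0.05 -0.01  0.05] open 0.0165 ff 40.0 tilt [-0.0011  0.0002] yaw y [0.077 0.997]
to (0.535, 0.18, 0.1675) tool shift [-0.0026 -0.0037 -0.0035]
```

View pics/w5.png

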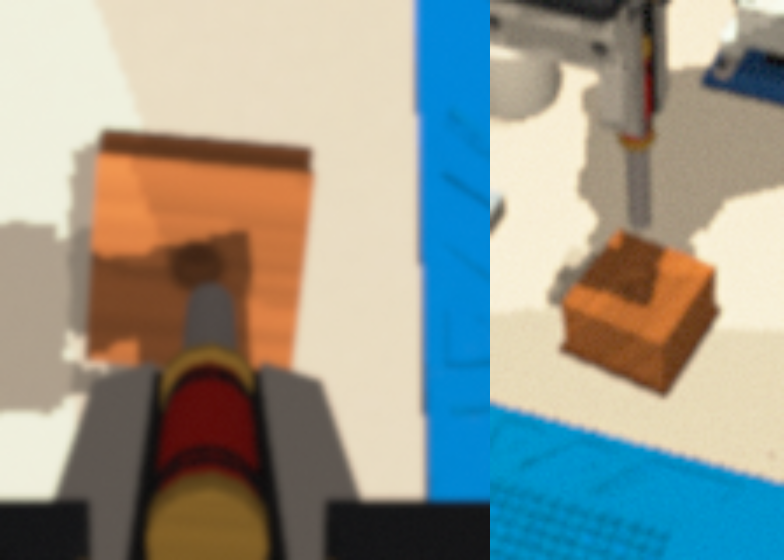

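The drift is still straight in the grip. The hole at (197,265) lies about 4 mm to the tool's -y of the rod (210), which agrees with the measured pose. I'll correct for that.

```bash
echo '[[0,0,0,0,0.008],[0,0,0,0,0.008]]' > m.json && python3 drive.py m.json|grep -E 'pos|contact'; python3 -c "
from h import *
st((.535,.18,.1675))"
```

```text
position: [0.5334, 0.1794, 0.1649]
contact_force: [0.1, -0.1, -1.6]
12.35 p [0.5334 0.1794 0.1649] F [ 0.1 -0.1 -1.6] T [ 0.08  0.   -0.02] open 0.0164 ff 40.0 tilt [-0.0001 -0.0003] yaw y [0.083 0.997]
to (0.535, 0.18, 0.1675) tool shift [-0.0016  0.0007 -0.0026]
```

```bash
echo '[[-0.0018,0.0003,0.02,0,0.008],[-0.0018,0.0003,0.045,0,0.008],[-0.0018,0.0003,0.05,0,0.008],[-0.0018,0.0003,0.053,0,0.008],[-0.0018,0.0003,0.056,0,0.008],[-0.0018,0.0003,0.059,0,0.008],[-0.0018,0.0003,0.059,0,0.008]]' > m.json && python3 drive.py m.json|grep -E 'pos|contact'
```

```text
position: [0.5353, 0.1808, 0.1063]
contact_force: [-0.4, -0.2, -2.1]
```

```bash
echo '[[0,0,0.008,0,0.008],[0,0,0.015,0,0.008],[0,0,0.021,0,0.008],[0,0,0.025,0,0.008],[0,0,0.027,0,0.008],[0,0,0.028,0,0.008],[0,0,0.028,0,0.008]]' > m.json && python3 drive.py m.json|grep -E 'pos|contact'
```

```text
position: [0.5352, 0.1808, 0.078]
contact_force: [0.2, 0.7, -1.0]
```

Tip is about 0.5 mm above the hole floor, so I'll lower the last bit and release.

```bash
echo '[[0,0,0.0006,0,0.008],[0,0,0.0006,0,0.008]]' > m.json && python3 drive.py m.json|grep -E 'pos|contact'; echo '[[0,0,0.0006,0,0.02],[0,0,0,0,0.03],[0,0,0,0,0.05],[0,0,0,0,0.05],[0,0,0,0,0.05]]' > m.json && python3 drive.py m.json|grep -E 'pos|contact|open'; echo '[[0,0,-0.02,0,0.05],[0,0,-0.05,0,0.05],[0,0,-0.09,0,0.05],[0,0,-0.13,0,0.05],[0,0,-0.15,0,0.05],[0,0,-0.15,0,0.05],[0,0,-0.15,0,0.05]]' > m.json && python3 drive.py m.json|grep -E 'pos|contact|open'
python3 - <<'E'
from h import *
R,p=st()
i=optics.get_image("wrist"); cv2.imwrite("pics/w6.png",i)
h=cv2.inRange(cv2.cvtColor(i,cv2.COLOR_BGR2HSV),(22,120,60),(32,255,255))[150:230,290:360]
ys,xs=np.nonzero(h); print("brass px",len(xs),290+xs.mean(),150+ys.mean())
print("w6 vs w1 same spot diff:",[cv2.absdiff(i,cv2.imread("pics/w1.png"))[140:225,290:360].mean()])
s=optics.get_image("side");print("side diff drift/jig/box/pot/tape",[cv2.absdiff(s,cv2.imread("pics/side0.png"))[a:b,c:d].mean().round(1) for a,b,c,d in((222,268,300,325),(165,212,330,385),(228,268,230,276),(172,216,260,292),(228,250,358,385))])
E
```

```text
position: [0.5354, 0.1809, 0.0777]
contact_force: [1.0, -0.3, 0.3]
position: [0.5352, 0.1808, 0.0774]
contact_force: [-0.1, 0.3, 0.1]
opening: 0.0479
position: [0.5351, 0.1809, 0.2273]
contact_force: [-1.2, -0.2, -0.4]
opening: 0.05
15.15 p [0.5351 0.1809 0.2273] F [-1.2 -0.2 -0.4] T [-0.05  0.04  0.01] open 0.05 ff 0.0 tilt [0.0002 0.0003] yaw y [0.082 0.997]
brass px 0 nan nan
w6 vs w1 same spot diff: [np.float64(7.64655462184874)]
side diff drift/jig/box/pot/tape [np.float64(48.1), np.float64(32.8), np.float64(2.4), np.float64(2.2), np.float64(2.4)]<stdin>:5: RuntimeWarning: Mean of empty slice.
  ret = ret.dtype.type(ret / rcount)
```

Run:
```python
from h import *
for n,tz in(("w1",.2302),("w6",.2273)):
    h=cv2.cvtColor(cv2.imread(f"pics/{n}.png"),cv2.COLOR_BGR2HSV)[140:225,285:365]
    for nm,lo,hi in(("red",(0,180,40),(5,255,255)),("red2",(170,150,40),(180,255,255)),("brass",(18,150,60),(30,255,170))):
        y,x=np.nonzero(cv2.inRange(h,lo,hi)); print(n,nm,len(x),(x.mean()+285,y.mean()+140) if len(x) else "")
```

```text
w1 red 52 (np.float64(321.78846153846155), np.float64(185.76923076923077))
w1 red2 0 
w1 brass 201 (np.float64(322.3333333333333), np.float64(196.01990049751242))
w6 red 50 (np.float64(319.28), np.float64(185.54))
w6 red2 0 
w6 brass 216 (np.float64(319.0925925925926), np.float64(196.14814814814815))
```

The red grip and brass head show as they did before the grasp, so the drift is upright in its stand. The pot, screw box and tape have not changed in the images, so I'll hand in.

```bash
python3 -c "
from station import arm, optics, ticket
print(ticket.sign_off())"
```

```text
the job is handed in; nothing more can be done
None
```

The job is handed in with no verdict returned: by force and height readings the bushing is on the cup floor (about 19 N peak measured), the drift stands upright in its stand, and the pot, screw box and tape roll look unmoved.

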